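# Lift the lug-nut caddy off its keeper hook

## Robot

A 6-joint arm with a two-finger parallel gripper is mounted at the origin on the work surface. World frame = base frame: x ahead of the robot, y to its left, z up, the work surface at z = 0. Lengths are in m, angles in rad, forces in N, time in s.
With the tool pointing down it reaches from about 0.35 to 0.775 m from the base axis. Payload 5.5 kg.
Tool frame: the origin (TCP) lies at the very end of the fingers, on their centre line; the grasp point (between the pads) lies 19 mm behind it; z points along the fingers, y is the direction in which the jaws open and shut (so a half turn about z gives the same grasp; the last joint's range is limited). The gripper opens to 85 mm and grips with 20 to 120 N. Pads are 22 mm wide; open, the fingers measure 114 mm over their backs; the gripper's body (76 mm by 85 mm) begins 54 mm behind the grasp point. The pads swing forward as they close: fully open they stand 13 mm farther back than shut.
Start: joints at [-1.344, 0.313, 0.046, 1.304, 0, 1.431], TCP at [0.206, -0.537, 0.231] pointing down, gripper open.
Joint ranges: [-2.76, 2.76], [-0.86, 1.69], [-1.03, 1.26], [-2.2, 2.34], [-1.47, 1.5], [-3.14, 3.14]. Speed limits (rad/s): [2.57, 2.57, 3.14, 3.14, 3.14, 3.14].

## Interface

Orientations are given as a unit quaternion [w, x, y, z].
In Python, from workcell import get_state, read_camera, hand_in, find_in, silhouettes gives the robot as it stands. The module is installed in compiled form; this text tells all that it offers.
- The arm moves only by the tool send_rows, never from a script. Its argument "deltas" is a list that holds one entry, the list of rows, each a list of 6 numbers: the shift along the world's x, y, z in cm, then the turn, a rotation vector about the world's x, y, z in degrees. In form: [[[dx, dy, dz, wx, wy, wz], ...]]. A call has 1 to 12 rows; each row is the pose to reach, as a shift and turn from the pose commanded when the call began; what a row does not reach only later rows make up. A row lasts 1/10 s, in which the tool goes at most 50 mm and 8.59 degrees, less where a joint would pass 70% of its speed; a pose out of reach is approached as far as the arm can. A call with a gripper value outside its range is refused whole. "jaw" is the opening, from -1 (shut) to 1 (fully open), so that 0 is half open, set as the call begins (left out, the last holds). The fingers move at their own pace and stop on an object; "force" is the grip in N (left out, the last holds). Time passes only in rows, so rows that repeat a pose let the fingers close. It gives the time, the measured TCP pose, the force and the opening at its end, in the units of the state.
- get_state(): the state, without advancing time (a new reading comes with each control period).
- read_camera(name): name is "side" or "top" or "wrist"; returns a dict with "img" (384x512x3 uint8, red, green, blue), "z_map" (384x512 float32, m along the optical axis (not along the pixel's ray), 0 where there is no reading), "vfov" (degrees; the focal length in pixels is half the picture's height over the tangent of half this angle, whatever the lens; pixels are square), "cx", "cy" (the principal point, pixels), "k1" (the pictures are not rectified: a ray, as slopes to the right and down, at radius r is drawn at 1 + k1 r^2 times it, then the intrinsics apply), "R" (3x3) and "t" (3): a world point X has camera coordinates R X + t; the wrist camera has in their place "hand_eye" (4x4, takes a point from camera to tool coordinates, whose origin is the TCP and whose axes are the flange's). Camera axes: x right, y down, z forward; pixel columns grow to the right and rows downward; lengths in m; the calibration is good to about 2 mm. A picture is of the moment at which its call begins: read the wrist's pose just before it.
- hand_in(): hands the job in, once; it reports no verdict.
Trained networks look in a picture, given as the dict that the camera call returned (one of the last four; its "shot" number tells which), for a name from the list of things; names that differ only in an ending like _2 or _b are one class to them, and where a whole thing is asked for, a point or a joint stands for the part that bears it (a point fixed in the world has none). Each returns a list of dicts, best first, with "conf" (0 to 1); they miss things now and then, are a little off and sometimes report something else, mostly with a low value. They report only what shows in the picture. A call takes as long as a camera call. They do not tell look-alikes from the thing itself.
- find_in(picture, thing): "box" ([centre column, centre row, width, height] in pixels, round what is visible of it).
- silhouettes(picture, thing): "mask" (384x512 bool, what is visible of it) and "box" ([centre column, centre row, width, height] in pixels, round what is visible of it).
The state is a dict: "clock": time; "joint_pos": joint angles; "qvel": joint speeds; "tau": joint torques, N m; "tcp_pos": TCP position; "orientation": TCP orientation; "wrist_force": force on the tool from outside, world axes, zero at the start; "ft_torque": the same for the moment, N m; "finger_gap": finger opening in m.
Only numpy, scipy, OpenCV 4.12 (cv2) and the standard library are available. Lean on these libraries where they do the work, as an engineer would, in place of code of your own. Each camera call takes 0.05 s, during which the arm holds its last target.

## Task

The lug-nut caddy hangs by its handle under the beak of the hook, where a sprung keeper shuts it in. Grip the handle, press the keeper fully open with the handle itself, then lift the handle out over the beak without straining the hook and draw the caddy off on the beak's side. Set it down gently, upright, squarely in the middle of the wooden block with its long side along the block's, and let go; do not push on the hook with the gripper, and leave the other things where they lie.

Things in the scene. Friction and masses are not known exactly. Their poses are not given: they have to be found in the camera images.
- hook: dark steel hook, 19 mm wide, on a grey 40 mm square post bolted to the shelf; fixed. Origin on the shelf below the pocket where the handle hangs; x points back from beak to post, y along the hanging handle, z up. It opens upward: floor top at z 199 mm (x -17 to 26), front wall's inner face at x -6.5. Its arm (z 172 to 188) runs back to the post (front x 95, top z 217 mm). Lowest part z 172
- hook_pocket (a point): axis of the handle as it hangs in the pocket (hook's x 0, z 205 mm); axes as the hook's. A bar lifted straight up from here jams under the beak: it must first be pushed back along +x, clear of beak and front wall, by 10.5 mm or more (there is 3 mm of play between handle and beak). The keeper's stop is met about 12.9 mm back
- hook_beak (a point): square tip of the beak that reaches over the pocket: hook's x 4.5, z 218 mm; the beak spans x -17.5 to 4.5 and z 214 to 222 mm; axes as the hook's
- keeper (a joint): sprung steel tongue, 8 mm wide, behind the handle between the hook's two cheeks, pivoted at hook's x 13, z 179 mm, reaching up to z about 235. Angle in rad: 0 shut (touching the hanging handle), grows as the handle pushes it back; open enough at 0.52, stop at 0.62, where the force climbs steeply. Push at the handle: 3 N to start, 8 N at 0.52, 9 N at the stop, plus friction if the handle bears on the floor; springs shut by itself
- caddy: open sheet-metal tray with five lug nuts and a fixed loop handle, 0.27 to 0.47 kg: tray 80 (x) x 130 (y) x 45 mm high, strap uprights 22 mm wide at y +-66 mm. Origin: centre of the underside; y along the handle, z up. Hangs with its axes within 2 degrees of the hook's, up to 10 mm off the middle in y. The hook lies inside the handle loop; below the handle axis 90 mm are free down to the tray's rim
- caddy_handle (a point): middle of the handle's axis, 135 mm above the caddy's underside; axes as the caddy's. Square steel tube, 12 x 12 mm, 130 mm long between the uprights along y; it is free to grip on either side of the hook
- block: loose plain wooden block 120 (x) x 180 (y) x 45 mm high, lying flat. Origin: centre of its underside; the caddy stands on it with its long side along the block's long side (y), either way round
- tin: round grey plastic tin with a screw lid, 72 mm across, 56 mm high, origin centre of underside; bystander
- ring_a: thin black hub-centric ring, 73 mm across, 12 mm high, lying flat, origin centre of underside; bystander
- ring_b: aluminium hub-centric ring, 73 mm across, 12 mm high, lying flat, origin centre of underside; bystander
- organizer: red steel socket organizer with spring clips, sockets and a chrome extension bar, 90 (x) x 300 (y) x 48 mm high, origin centre of underside; bystander
Not all that is in view belongs to the job. Of the things that look like the block, take the one that is farthest to the robot's right at the start.

How it is judged:
On the way, in this order (a step that is already met when the one before it is completed fails the run):
1. the handle presses the keeper open (0.5 or more), no finger on the hook (value of joint keeper above 0.5 rad and contact force between caddy and hook above 2 N and contact force between the fingers and hook below 1 N), for 0.1 s.
2. the handle is out above the beak (z of caddy_handle in the frame of hook above 0.229 m and x of caddy_handle in the frame of hook above -0.015 m), for 0.05 s.
3. the caddy is drawn off the hook on the beak's side (x of caddy_handle in the frame of hook below -0.035 m and contact force between caddy and hook below 1 N), for 0.05 s.
At the end, for the whole second after the job is handed in: The caddy stands upright, released and still, on the wooden block: within 20 mm (block's x) and 25 mm (block's y) of its middle, long sides parallel within 0.2 rad; the keeper has sprung shut (below 0.08 rad) (x of caddy in the frame of block between -0.02 and 0.02 m and y of caddy in the frame of block between -0.025 and 0.025 m and z of caddy in the frame of block between 0.041 and 0.049 m and angle between the y axis of caddy and the y axis of block, either way round below 0.2 rad and angle between each of caddy, block's own z axis and vertical below 0.05 rad and linear speed of caddy below 0.02 m/s and value of joint keeper below 0.08 rad and contact force between the fingers and caddy below 0.1 N); the robot touches nothing.
It fails at once if the hook is strained: more than 40 N between caddy and hook or keeper (contact force between caddy and hook above 40 N).
It fails at once if the gripper pushes on the hook or keeper (over 3 N) (contact force between any of the fingers, the arm and hook above 3 N).
It fails at once if the caddy is dropped (let go in the air, falling over 0.3 m/s) or set down with more than 60 N (contact force between caddy and block above 60 N or (contact force between the fingers and caddy below 0.1 N and contact force between caddy and block below 0.1 N and contact force between caddy and hook below 0.1 N and linear speed of caddy above 0.3 m/s)).
It fails at once if the caddy is tipped by more than 0.5 rad (nuts would spill) (angle between caddy's own z axis and vertical above 0.5 rad).
It fails at once if a bystander is moved by more than 15 mm (distance of any of tin, ring_a, ring_b, organizer from where it was at the start of the episode above 0.015 m).
It also fails if it takes over 66 s, if anything falls off the work surface, if the arm or the gripper's body presses on something with over 40 N, if the wrist force passes 120 N, or if a joint passes its speed limit or range.

## Working session

There is one attempt and no reset: what is moved stays moved. The work goes in short steps, Python scripts to look and compute and a tool call to move; the robot and the scene stay as the last step left them, time stands still between calls to the robot, and variables do not carry over. Pictures are saved under pics/ and viewed, and the job is handed in when it is done.

Besides the shell and the picture viewer there is one more tool, called after "Call:" as a command line: name --argument value ..., lists and objects as JSON in quotes. send_rows: Moves the arm, as the interface text tells. Its arguments: {"type":"object","properties":{"deltas":{"type":"array","items":{"type":"array","items":{"type":"array","items":{"type":"number"}}}},"jaw":{"type":"number"},"force":{"type":"number"}},"required":["deltas"]}

```bash
mkdir -p pics; cat > h.py <<'E'
import numpy as np, cv2, pickle
from workcell import get_state, read_camera, hand_in, find_in, silhouettes
from scipy.spatial.transform import Rotation as Ro
def K(p):
    h,w=p["img"].shape[:2]; f=h/2/np.tan(np.radians(p["vfov"])/2); return f
def save(p,n,scale=1.5):
    im=cv2.cvtColor(p["img"],cv2.COLOR_RGB2BGR); cv2.imwrite("pics/"+n,cv2.resize(im,None,fx=scale,fy=scale))
def pose(p,st=None):
    if "R" in p: return np.array(p["R"]),np.array(p["t"])
    q=np.array(st["orientation"]);T=np.eye(4);T[:3,:3]=Ro.from_quat(q[[1,2,3,0]]).as_matrix();T[:3,3]=st["tcp_pos"]
    M=np.linalg.inv(T@np.array(p["hand_eye"]));return M[:3,:3],M[:3,3]
def world(p,st=None,mask=None):
    f=K(p);h,w=p["z_map"].shape
    u,v=np.meshgrid(np.arange(w),np.arange(h))
    pts=np.stack([u,v],-1).reshape(-1,1,2).astype(np.float64)
    Km=np.array([[f,0,p["cx"]],[0,f,p["cy"]],[0,0,1]])
    n=cv2.undistortPoints(pts,Km,np.array([p["k1"],0,0,0,0.])).reshape(h,w,2)
    z=p["z_map"];c=np.stack([n[...,0]*z,n[...,1]*z,z],-1)
    R,t=pose(p,st);W=(c-t)@R
    W[z<=0]=np.nan
    return W
def proj(p,X,st=None):
    R,t=pose(p,st);f=K(p);c=np.atleast_2d(X)@R.T+t;s=c[:,:2]/c[:,2:];r2=(s**2).sum(1,keepdims=True)
    return s*(1+p["k1"]*r2)*f+[p["cx"],p["cy"]]
E
python3 - <<'E'
from h import *
st=get_state();print(st)
for n in ["top","side","wrist"]:
    p=read_camera(n);save(p,n+"0.png");print(n,p["vfov"],p["cx"],p["cy"],p["k1"],p.get("R"),p.get("t"),p.get("hand_eye"),p["shot"])
    pickle.dump((p,st),open(n+"0.pkl","wb"))
    for k in ["hook","caddy","block","tin","ring_a","organizer"]:
        print(k,[(round(d["conf"],2),np.round(d["box"]).tolist()) for d in find_in(p,k)])
E
```

```text
{'clock': 0.0, 'joint_pos': array([-1.34364024e+00,  3.13980894e-01,  4.49807796e-02,  1.30358258e+00,
        2.10849080e-05,  1.43117939e+00]), 'qvel': array([ 0.00010984, -0.00011791,  0.00051542, -0.00016503,  0.00016668,
        0.00096518]), 'tau': array([ 7.65087748e-05, -4.80630362e+01,  2.98532188e+01,  1.95602572e-02,
       -3.87889554e-05,  6.23702178e-06]), 'tcp_pos': array([ 0.20607166, -0.53626754,  0.23042069]), 'orientation': array([-8.92787734e-04,  9.83231376e-01,  1.82360258e-01, -2.85493593e-05]), 'wrist_force': array([-0.60916275, -0.36870419, -0.13555068]), 'ft_torque': array([-0.03881388,  0.02954986, -0.01117389]), 'finger_gap': 0.08558063365792966}
top 56.74813843230426 249.3320935641381 186.5495496455323 0.01475003048827731 [[-0.02096428 -0.99950605  0.02341278]
 [-0.99466239  0.01848479 -0.1015138 ]
 [ 0.10103087 -0.02541598 -0.99455859]] [0.00269419 0.5712609  0.88492   ] None 1
hook [(0.68, [160.0, 170.0, 74.0, 72.0]), (0.34, [250.0, 186.0, 31.0, 26.0])]
caddy [(0.88, [142.0, 200.0, 83.0, 51.0])]
block [(0.83, [140.0, 301.0, 85.0, 68.0]), (0.7, [330.0, 1
[... 447 characters left out ...]
8.0, 258.0, 68.0, 106.0])]
caddy [(0.61, [197.0, 269.0, 75.0, 96.0])]
block [(0.58, [299.0, 345.0, 74.0, 77.0])]
tin [(0.89, [236.0, 225.0, 28.0, 31.0])]
ring_a [(0.78, [268.0, 242.0, 34.0, 20.0]), (0.73, [302.0, 260.0, 29.0, 25.0])]
organizer [(0.81, [160.0, 217.0, 94.0, 80.0])]
wrist 69.87091959781027 258.73699672322346 188.98525874359623 -0.02273648719187603 None None [[-3.88883531e-04 -9.54701365e-01 -2.97565374e-01  7.57542173e-02]
 [ 9.99999850e-01 -2.56450723e-04 -4.84094019e-04  2.65046588e-04]
 [ 3.85854366e-04 -2.97565518e-01  9.54701322e-01 -1.43746830e-01]
 [ 0.00000000e+00  0.00000000e+00  0.00000000e+00  1.00000000e+00]] 3
hook []
caddy []
block []
tin []
ring_a []
organizer []
```

View pics/top0.png

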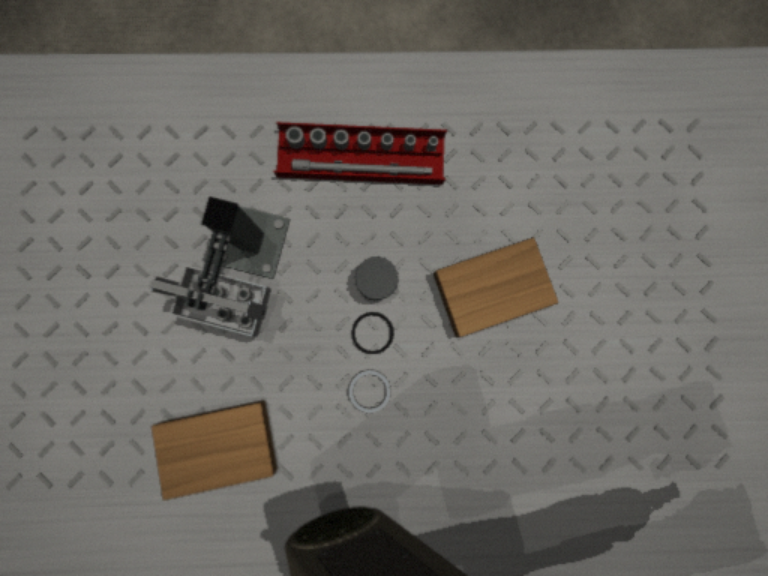

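View pics/side0.png

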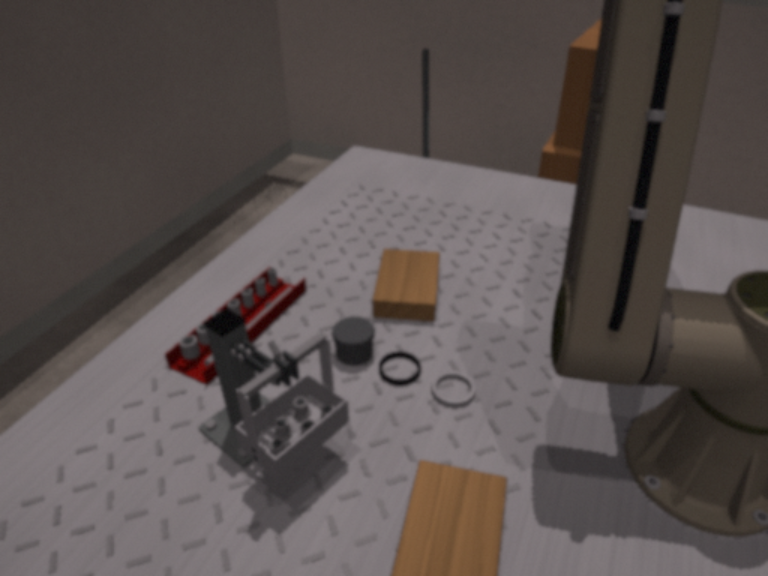

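View pics/wrist0.png

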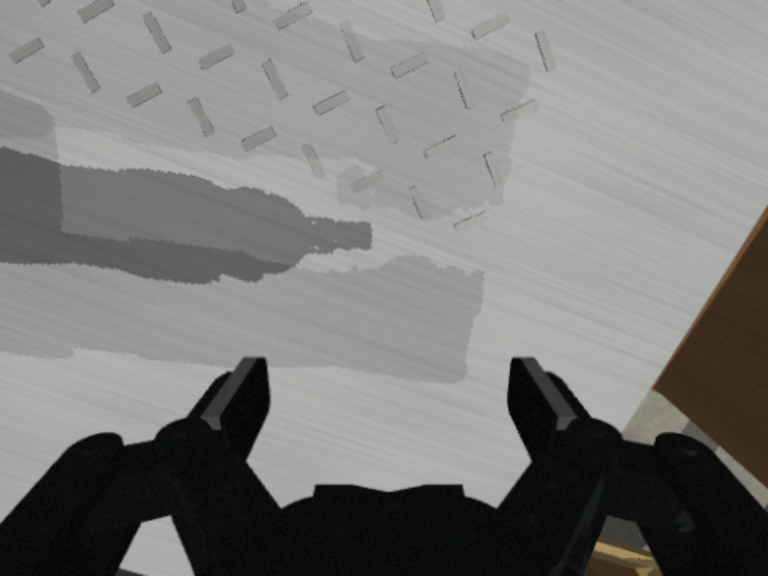

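```bash
python3 - <<'E'
from h import *
for n in ["top","side"]:
    p,st=pickle.load(open(n+"0.pkl","rb"));W=world(p)
    print(n,"cam",-np.array(p["R"]).T@np.array(p["t"]))
    q=read_camera(n);
    for k in ["block","tin","ring_a","organizer","hook","caddy","caddy_handle","keeper"]:
        for d in silhouettes(q,k):
            m=d["mask"]&np.isfinite(W[...,0]); P=W[m]
            if len(P)<5: continue
            z=np.percentile(P[:,2],[2,50,98]);
            o=[k,round(d["conf"],2),np.round(d["box"]).tolist(),len(P),np.round(np.median(P,0),3),np.round(z,3)]
            if k=="block":
                T=P[abs(P[:,2]-np.median(P[:,2]))<.006]
                r=cv2.minAreaRect(T[:,:2].astype(np.float32)*1000); o.append(r)
            print(*o)
E
```

```text
top cam [0.47886397 0.01462434 0.93803258]
block 0.91 [141.0, 302.0, 86.0, 68.0] 4134 [0.299 0.258 0.045] [0.006 0.045 0.048] ((297.40093994140625, 259.8704833984375), (121.50068664550781, 181.71051025390625), 10.04838752746582)
tin 0.83 [251.0, 184.0, 30.0, 27.0] 645 [ 0.572 -0.012  0.055] [0.052 0.055 0.058]
ring_a 0.69 [248.0, 261.0, 25.0, 30.0] 231 [0.378 0.002 0.011] [0.    0.011 0.015]
ring_a 0.58 [250.0, 226.0, 31.0, 18.0] 93 [0.462 0.002 0.011] [0.001 0.011 0.015]
organizer 0.71 [157.0, 167.0, 73.0, 76.0] 2445 [0.629 0.201 0.106] [0.004 0.106 0.222]
hook 0.55 [159.0, 169.0, 72.0, 68.0] 2427 [0.629 0.2   0.085] [0.004 0.085 0.22 ]
caddy 0.78 [144.0, 200.0, 80.0, 49.0] 1896 [0.532 0.227 0.096] [0.069 0.096 0.212]
caddy 0.26 [131.0, 190.0, 6.0, 4.0] 40 [0.549 0.232 0.225] [0.158 0.225 0.236]
caddy_handle 0.84 [140.0, 199.0, 77.0, 44.0] 1879 [0.532 0.227 0.096] [0.07  0.096 0.213]
caddy_handle 0.39 [132.0, 188.0, 8.0, 5.0] 41 [0.55  0.233 0.225] [0.183 0.225 0.236]
keeper 0.45 [132.0, 189.0, 8.0, 8.0] 50 [0.55  0.233 0.225] [0.18  0.225 0.237]
side cam [0.21165582 0.64687131 0.70
[... 552 characters left out ...]
73.49425506591797)
tin 0.74 [235.0, 225.0, 26.0, 34.0] 711 [0.564 0.009 0.052] [0.003 0.052 0.058]
ring_a 0.82 [265.0, 244.0, 31.0, 24.0] 327 [0.486 0.008 0.008] [-0.002  0.008  0.013]
ring_a 0.62 [302.0, 260.0, 34.0, 24.0] 411 [0.38  0.01  0.009] [-0.002  0.009  0.013]
organizer 0.66 [159.0, 219.0, 95.0, 78.0] 2054 [0.805 0.004 0.017] [0.    0.017 0.049]
hook 0.79 [167.0, 259.0, 65.0, 106.0] 2574 [0.634 0.228 0.164] [0.004 0.164 0.222]
caddy 0.82 [196.0, 268.0, 76.0, 98.0] 3839 [0.537 0.238 0.097] [0.071 0.097 0.211]
caddy_handle 0.72 [195.0, 273.0, 76.0, 101.0] 3982 [0.538 0.238 0.097] [0.07  0.097 0.211]
keeper 0.21 [235.0, 226.0, 28.0, 35.0] 747 [0.565 0.008 0.052] [-0.001  0.052  0.058]
```

```bash
python3 - <<'E'
from h import *
A=[]
for n in ["top","side"]:
    p,st=pickle.load(open(n+"0.pkl","rb"));W=world(p);P=W.reshape(-1,3);P=P[np.isfinite(P[:,0])]
    # right block
    T=P[(abs(P[:,2]-.045)<.006)&(P[:,0]>.42)&(P[:,0]<.69)&(P[:,1]<-.08)&(P[:,1]>-.36)]
    print(n,"blk",len(T),T.mean(0),cv2.minAreaRect((T[:,:2]*1000).astype(np.float32)))
    H=P[(P[:,2]>.19)&(P[:,2]<.26)&(P[:,0]>.45)&(P[:,0]<.8)&(P[:,1]<.4)&(P[:,1]>.1)]
    # draw height map
    img=np.zeros((600,800,3),np.uint8)
    for x,y,z in H:
        c=int(790-(x-.48)*3000); r=int((.33-y)*3000)
        v=int(np.clip((z-.19)/.05,0,1)*255)
        cv2.circle(img,(c,r),2,cv2.applyColorMap(np.uint8([[v]]),cv2.COLORMAP_JET)[0,0].tolist(),-1)
    cv2.imwrite(f"pics/hm_{n}.png",img)
    post=H[(H[:,2]>.21)&(H[:,2]<.222)&(H[:,0]>.62)]
    print("post",len(post),post.mean(0) if len(post) else 0, cv2.minAreaRect((post[:,:2]*1000).astype(np.float32)) if len(post)>3 else 0)
E
```

```text
top blk 3297 [ 0.55475199 -0.21459937  0.04460853] ((555.6556396484375, -216.10816955566406), (119.81120300292969, 180.99441528320312), 17.698652267456055)
post 399 [0.64740765 0.20575418 0.21530826] ((647.7554321289062, 206.09841918945312), (40.85444259643555, 40.58127212524414), 74.5838851928711)
side blk 1430 [ 0.55237867 -0.20399642  0.04239462] ((555.0325317382812, -210.23919677734375), (119.88967895507812, 184.4458770751953), 17.733530044555664)
post 319 [0.64586888 0.21011621 0.21526716] ((648.0203857421875, 208.52525329589844), (41.48668670654297, 42.95155715942383), 75.02124786376953)
```

View pics/hm_top.png

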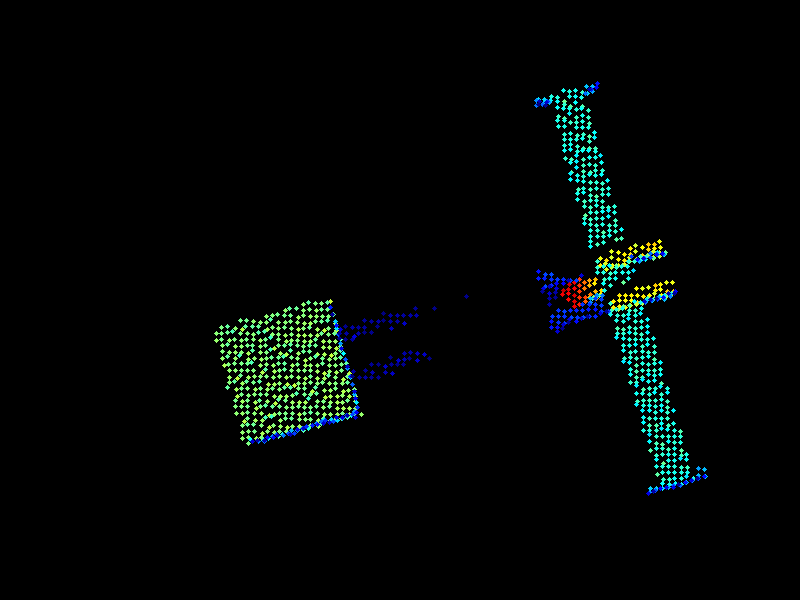

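View pics/hm_side.png

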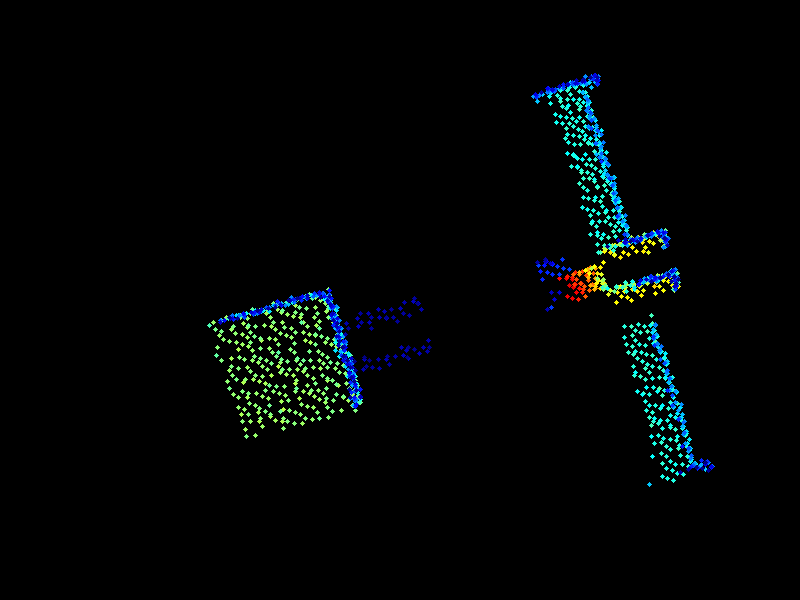

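```bash
python3 - <<'E'
from h import *
for n in ["top","side"]:
    p,st=pickle.load(open(n+"0.pkl","rb"));W=world(p);P=W.reshape(-1,3);P=P[np.isfinite(P[:,0])]
    yaw=np.radians(-15.2);ux=np.array([np.cos(yaw),np.sin(yaw)]);uy=np.array([-ux[1],ux[0]])
    post=P[(P[:,2]>.2125)&(P[:,2]<.222)&(P[:,0]>.62)&(P[:,0]<.7)&(P[:,1]>.15)&(P[:,1]<.27)]
    def mid(a): return (np.percentile(a,1)+np.percentile(a,99))/2,np.ptp(np.percentile(a,[1,99]))
    a,b=mid(post[:,:2]@ux),mid(post[:,:2]@uy);O=(a[0]-.115)*ux+b[0]*uy
    print(n,"post ext",a,b,"hook origin",O)
    L=P.copy();L[:,:2]=np.stack([(P[:,:2]-O)@ux,(P[:,:2]-O)@uy],1)
    H=L[(abs(L[:,0])<.03)&(abs(L[:,1])<.1)&(L[:,2]>.207)&(L[:,2]<.2135)&(abs(L[:,1])>.013)]
    k=np.polyfit(H[:,1],H[:,0],1);print("handle line x=ay+b",k,"width",np.percentile(H[:,0]-np.polyval(k,H[:,1]),[2,98]),"y range",np.percentile(H[:,1],[.5,99.5]),"z med",np.median(H[:,2]))
    for s in (1,-1):
        h=H[H[:,1]*s>0]; print(s,np.median(h[:,2]),np.percentile(h[:,1],[1,99]))
    B=L[(L[:,2]>.219)&(L[:,2]<.225)&(L[:,0]>-.03)&(L[:,0]<.015)&(abs(L[:,1])<.02)];print("beak",B.min(0),B.max(0))
    B=L[(L[:,2]>.228)&(abs(L[:,0])<.03)&(abs(L[:,1])<.03)];print("keeper tip",B.min(0),B.max(0))
E
```

```text
top post ext (np.float64(0.5708471951491819), np.float64(0.039719944204810176)) (np.float64(0.36877693058953037), np.float64(0.039962791451900626)) hook origin [0.53658938 0.23635762]
handle line x=ay+b [0.01566547 0.00044267] width [-0.00573988  0.00582295] y range [-0.07051478  0.06544638] z med 0.21042730409047583
1 0.210435492958359 [0.0136356  0.06548084]
-1 0.21041911522259268 [-0.0704992  -0.01472275]
beak [-0.01670331 -0.00892372  0.21901237] [0.01028783 0.01013077 0.22494556]
keeper tip [ 0.01168841 -0.00421237  0.22828751] [0.01970173 0.0040734  0.23681633]
side post ext (np.float64(0.570332645330897), np.float64(0.04112930763498468)) (np.float64(0.37120615975937343), np.float64(0.04078406508617133)) hook origin [0.53672975 0.23883677]
handle line x=ay+b [ 0.02177505 -0.00144639] width [-0.00533194  0.00705325] y range [-0.07017222  0.06468244] z med 0.2102399449571154
1 0.21021519832461755 [0.01393888 0.06465004]
-1 0.21029681720429638 [-0.07019526 -0.01770543]
beak [-0.01769912 -0.00960276  0.21916299] [0.0109116  0.01012398 0.22479578]
keeper tip [ 0.00851456 -0.0046908   0.22810622] [0.01980183 0.00447579 0.23536419]
```

Call:
send_rows --deltas '[[[0,0,4,0,0,0],[0,0,8,0,0,0],[1,3,12,0,0,0],[3,7,16,0,0,4],[5,11.5,17,0,0,8],[7,16,17,0,0,12]]]' --jaw 1

```text
clock: 2.55
tcp_pos: [0.2732, -0.3846, 0.4032]
orientation: [0.002, 0.959, 0.285, 0.0]
wrist_force: [1.2, -0.2, -0.3]
finger_gap: 0.085
```

Call:
send_rows --deltas '[[[2,4.5,0,0,0,4],[4,9,0,0,0,8],[6,13.5,0,0,0,12],[8,18,0,0,0,16],[10,22.5,0,0,0,20],[12,27,0,0,0,24],[14,31.5,0,0,0,28],[16,36,0,0,0,32],[18,40.5,0,0,0,36],[20,45,0,0,0,40],[22,49.5,0,0,0,40],[23.5,53,0,0,0,40]]]'

```text
clock: 3.75
tcp_pos: [0.5082, 0.1479, 0.4007]
orientation: [0.0, 0.803, 0.596, 0.0]
wrist_force: [0.7, -0.0, -0.7]
finger_gap: 0.0852
```

Call:
send_rows --deltas '[[[1.5,3.5,0,0,0,0],[1.5,5,-2,0,0,0],[1.5,5,-4,0,0,0],[1.5,5,-4,0,0,0]]]'

```text
clock: 4.15
tcp_pos: [0.5215, 0.1957, 0.3579]
orientation: [-0.001, 0.803, 0.596, -0.002]
wrist_force: [-0.8, 0.5, -0.5]
finger_gap: 0.0854
```

```bash
python3 - <<'E'
from h import *
st=get_state();p=read_camera("wrist");save(p,"wrist1.png");pickle.dump((p,st),open("wrist1.pkl","wb"))
print(st["clock"],st["tcp_pos"],st["orientation"],st["wrist_force"])
R=Ro.from_quat(np.array(st["orientation"])[[1,2,3,0]]).as_matrix();print(R, np.degrees(np.arctan2(R[1,0],R[0,0])))
W=world(p,st);P=W.reshape(-1,3);P=P[np.isfinite(P[:,0])]
yaw=np.radians(-15.2);ux=np.array([np.cos(yaw),np.sin(yaw)]);uy=np.array([-ux[1],ux[0]]);O=np.array([.5366,.2374])
L=P.copy();L[:,:2]=np.stack([(P[:,:2]-O)@ux,(P[:,:2]-O)@uy],1)
H=L[(abs(L[:,0])<.03)&(abs(L[:,1])<.1)&(L[:,2]>.204)&(L[:,2]<.2155)&(abs(L[:,1])>.014)]
print(len(H))
k=np.polyfit(H[:,1],H[:,0],1);print("handle line",k,np.percentile(H[:,0]-np.polyval(k,H[:,1]),[2,98]),"y",np.percentile(H[:,1],[.5,99.5]),"z",np.median(H[:,2]))
E
```

```text
4.15 [0.52152573 0.19567715 0.35794875] [-0.00100358  0.80333876  0.59551656 -0.00242139] [-0.83773031  0.53653653 -0.45950639]
[[ 0.29070833  0.95679821 -0.00508568]
 [ 0.95680793 -0.29071804 -0.00127153]
 [-0.00269509 -0.00449638 -0.99998626]] 73.09956961416464
1253
handle line [2.00176897e-02 9.34826765e-05] [-0.00718503  0.0075772 ] y [-0.06878151  0.06534533] z 0.21199048270396267
```

View pics/wrist1.png

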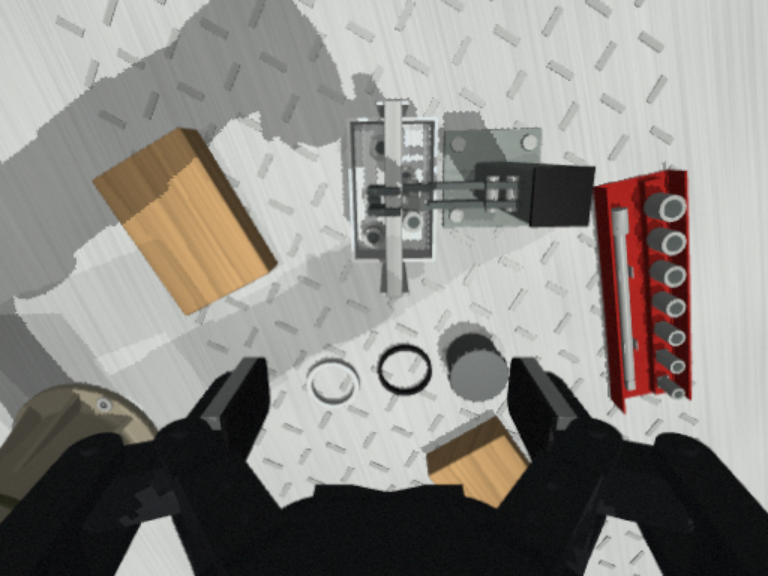

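Call:
send_rows --deltas '[[[0.6,1.1,-3,0,0,0.5],[0.6,1.1,-6,0,0,0.5],[0.6,1.1,-9,0,0,0.5],[0.6,1.1,-11,0,0,0.5],[0.6,1.1,-11,0,0,0.5]]]'

```text
clock: 4.7
tcp_pos: [0.5275, 0.2052, 0.2494]
orientation: [-0.001, 0.801, 0.598, -0.002]
wrist_force: [-0.1, -0.8, -0.1]
finger_gap: 0.0855
```

```bash
cat > chk.py <<'E'
from h import *
def chk(tag):
    st=get_state();print(st["clock"],st["tcp_pos"],np.round(st["wrist_force"],2),np.round(st["ft_torque"],3),st["finger_gap"])
    R=Ro.from_quat(np.array(st["orientation"])[[1,2,3,0]]).as_matrix();print("toolx yaw",np.degrees(np.arctan2(R[1,0],R[0,0])),"z",R[:,2])
    yaw=np.radians(-15.2);ux=np.array([np.cos(yaw),np.sin(yaw)]);uy=np.array([-ux[1],ux[0]]);O=np.array([.5366,.2374])
    d=st["tcp_pos"][:2]-O;print("tcp in hook",d@ux,d@uy,"F hook x,y",st["wrist_force"][:2]@ux,st["wrist_force"][:2]@uy)
    for n in ["wrist","side","top"]:
        p=read_camera(n);save(p,f"{n}_{tag}.png");pickle.dump((p,st),open(f"{n}_{tag}.pkl","wb"))
        W=world(p,st);P=W.reshape(-1,3);P=P[np.isfinite(P[:,0])]
        L=P.copy();L[:,:2]=np.stack([(P[:,:2]-O)@ux,(P[:,:2]-O)@uy],1)
        H=L[(abs(L[:,0])<.03)&(L[:,1]<.062)&(L[:,2]>.204)&(L[:,2]<.26)&(L[:,1]>.014)]
        if len(H)>20:
            k=np.polyfit(H[:,1],H[:,0],1);print(n,len(H),"left handle x line",k,"z med",np.median(H[:,2]))
E
python3 -c "
from chk import *
chk('d')"
```

```text
4.7 [0.52752935 0.20523478 0.24939055] [-0.06 -0.82 -0.06] [ 0.001 -0.002 -0.002] 0.08545062975940605
toolx yaw 73.45476340894545 z [-3.59611472e-03 -9.26165721e-04 -9.99993105e-01]
tcp in hook -0.0003199587373778935 -0.033418190826121505 F hook x,y 0.15427041040838885 -0.8120030824221908
wrist 1460 left handle x line [0.01558154 0.00020807] z med 0.2122071526919988
side 180 left handle x line [ 0.02475525 -0.0025527 ] z med 0.21000116872424962
```

View pics/wrist_d.png

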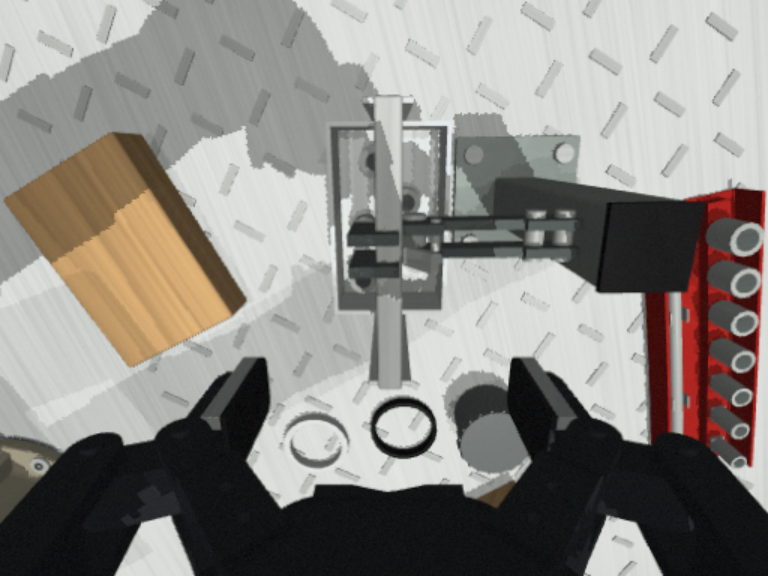

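View pics/side_d.png

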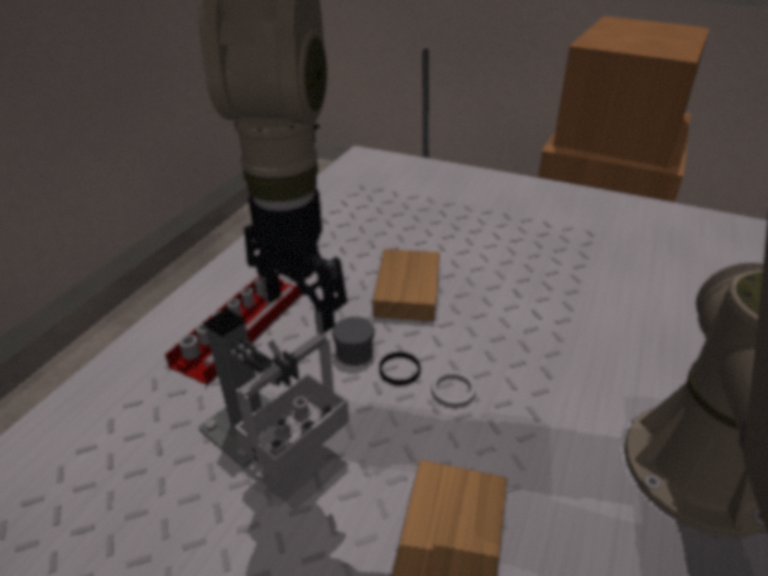

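Call:
send_rows --deltas '[[[0,0.1,-2,0,0,0],[0,0.1,-4,0,0,0],[0,0.1,-6,0,0,0],[0,0.1,-6.4,0,0,0],[0,0.1,-6.4,0,0,0]]]'

```text
clock: 5.35
tcp_pos: [0.5291, 0.2071, 0.1879]
orientation: [0.0, 0.801, 0.598, 0.0]
wrist_force: [-0.6, 0.2, 0.7]
finger_gap: 0.085
```

```bash
python3 -c "
from chk import *
chk('e')"
```

```text
5.35 [0.52908062 0.20712966 0.18791773] [-0.61  0.23  0.71] [-0.016 -0.035  0.052] 0.08503907518196378
toolx yaw 73.50166011420305 z [ 9.37603557e-04  1.90776109e-04 -9.99999542e-01]
tcp in hook 0.0006802290415160043 -0.031182881542188776 F hook x,y -0.6493314783432508 0.06407119478201817
wrist 3275 left handle x line [0.02064906 0.00015536] z med 0.2120928984727498
side 179 left handle x line [ 0.01401393 -0.002125  ] z med 0.21007019826452916
```

View pics/wrist_e.png

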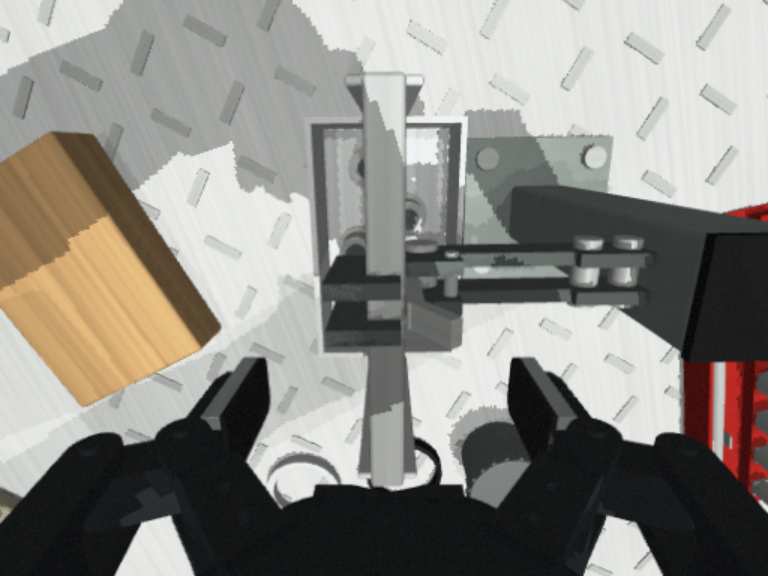

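Call:
send_rows --deltas '[[[0,0,0,0,0,0],[0,0,0,0,0,0],[0,0,0,0,0,0],[0,0,0,0,0,0],[0,0,0,0,0,0],[0,0,0,0,0,0],[0,0,0,0,0,0],[0,0,0,0,0,0]]]' --jaw -1 --force 90

```text
clock: 6.3
tcp_pos: [0.5285, 0.2072, 0.187]
orientation: [-0.0, 0.801, 0.598, 0.0]
wrist_force: [-2.1, -0.2, 1.4]
finger_gap: 0.0104
```

```bash
python3 -c "
from chk import *
chk('f')"
```

```text
6.3 [0.52848046 0.20716554 0.18703505] [-2.07 -0.19  1.41] [0.061 0.277 0.011] 0.010423847485193764
toolx yaw 73.5219487661838 z [ 3.40534525e-06  1.95768942e-05 -1.00000000e+00]
tcp in hook 9.165982897380888e-05 -0.03130561167528684 F hook x,y -1.9511726502113407 -0.731120210809255
wrist 3338 left handle x line [0.0203725  0.00043919] z med 0.21218583039013345
side 185 left handle x line [ 0.02911994 -0.0024733 ] z med 0.21009375847933548
```

View pics/wrist_f.png

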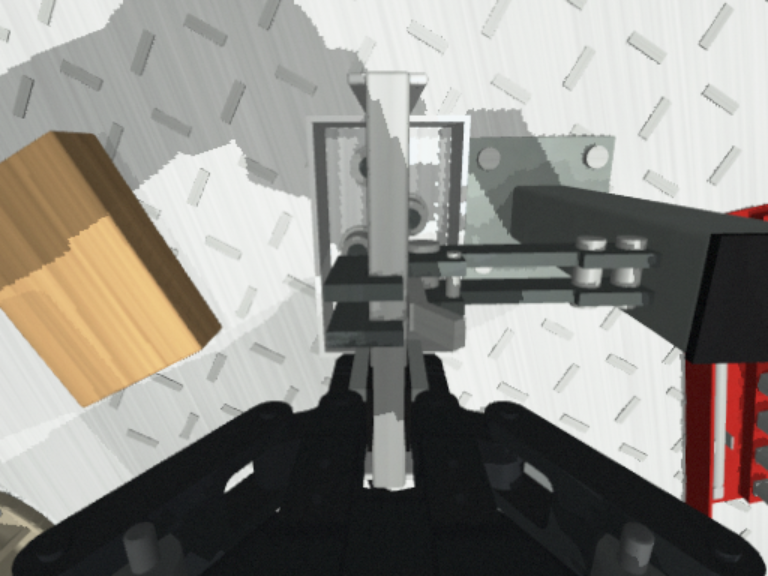

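Call:
send_rows --deltas '[[[0,0,0.15,0,0,0],[0,0,0.15,0,0,0],[0.2,-0.05,0.15,0,0,0],[0.4,-0.1,0.15,0,0,0],[0.6,-0.16,0.15,0,0,0],[0.6,-0.16,0.15,0,0,0],[0.6,-0.16,0.15,0,0,0]]]'

```text
clock: 7.15
tcp_pos: [0.5333, 0.2056, 0.1883]
orientation: [-0.001, 0.801, 0.599, -0.001]
wrist_force: [-5.1, 1.4, 2.1]
finger_gap: 0.0099
```

```bash
python3 -c "
from chk import *
chk('g')"
```

```text
7.15 [0.53332397 0.20558476 0.18825097] [-5.06  1.42  2.11] [0.139 1.149 0.123] 0.009877890243524798
toolx yaw 73.54365151851054 z [-2.61095239e-03  1.21966378e-04 -9.99996584e-01]
tcp in hook 0.005180193665614711 -0.031561172847856686 F hook x,y -5.252287056170123 0.04772272418254686
wrist 3352 left handle x line [0.01196378 0.00560529] z med 0.21340218880619005
side 192 left handle x line [0.01937596 0.00258596] z med 0.21111884473190634
```

Call:
send_rows --deltas '[[[0.2,-0.05,0,0,0,0],[0.4,-0.1,0,0,0,0],[0.5,-0.14,0,0,0,0],[0.5,-0.14,0,0,0,0],[0.5,-0.14,0,0,0,0]]]'

```text
clock: 7.8
tcp_pos: [0.5378, 0.2043, 0.1882]
orientation: [-0.001, 0.801, 0.599, -0.001]
wrist_force: [-7.3, 0.5, 2.7]
finger_gap: 0.0102
```

```bash
python3 -c "
from chk import *
chk('h')"
```

```text
7.8 [0.5378036  0.20434929 0.18820701] [-7.26  0.51  2.66] [0.238 1.404 0.21 ] 0.010161125299985545
toolx yaw 73.5675181405498 z [-3.48186847e-03  3.13167368e-04 -9.99993889e-01]
tcp in hook 0.00982702874008542 -0.031578906712747545 F hook x,y -7.135309354474261 -1.4123320211764714
wrist 3357 left handle x line [0.01706566 0.00992911] z med 0.2134087985186732
side 194 left handle x line [0.02077413 0.00698176] z med 0.2109861260021686
```

View pics/wrist_h.png

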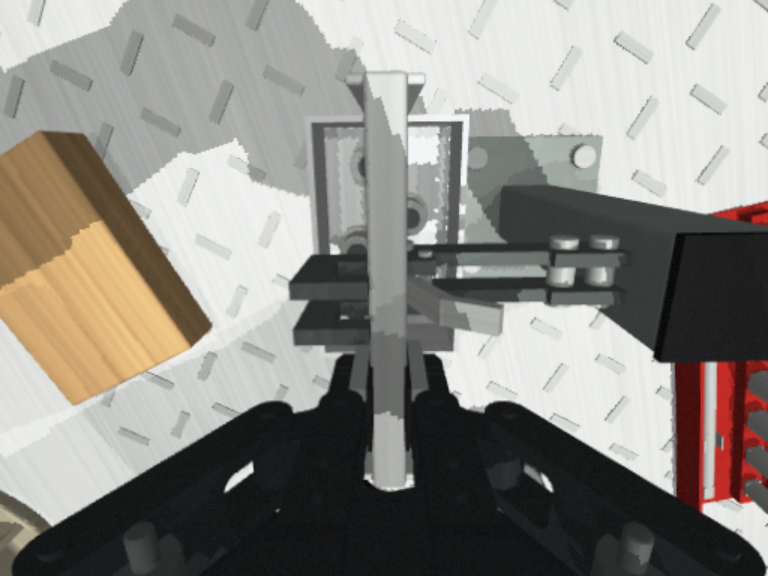

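Call:
send_rows --deltas '[[[0.1,-0.03,0,0,0,0],[0.2,-0.05,0,0,0,0],[0.2,-0.05,0,0,0,0],[0.2,-0.05,0,0,0,0],[0.2,-0.05,0,0,0,0]]]'

```text
clock: 8.45
tcp_pos: [0.5394, 0.2039, 0.188]
orientation: [-0.001, 0.801, 0.599, -0.002]
wrist_force: [-7.7, 1.1, 2.4]
finger_gap: 0.01
```

```bash
python3 -c "
from chk import *
chk('i')"
```

```text
8.45 [0.5394122  0.20390878 0.18801248] [-7.65  1.08  2.39] [0.265 1.512 0.243] 0.010036811904853494
toolx yaw 73.57822043742823 z [-4.28452342e-03  3.22999077e-04 -9.99990769e-01]
tcp in hook 0.011494851358003749 -0.031582251471027604 F hook x,y -7.666809930612926 -0.966252363655004
wrist 3335 left handle x line [0.01872844 0.01147878] z med 0.2131421267901004
side 187 left handle x line [0.02016125 0.00866441] z med 0.21090867590584444
```

View pics/wrist_i.png

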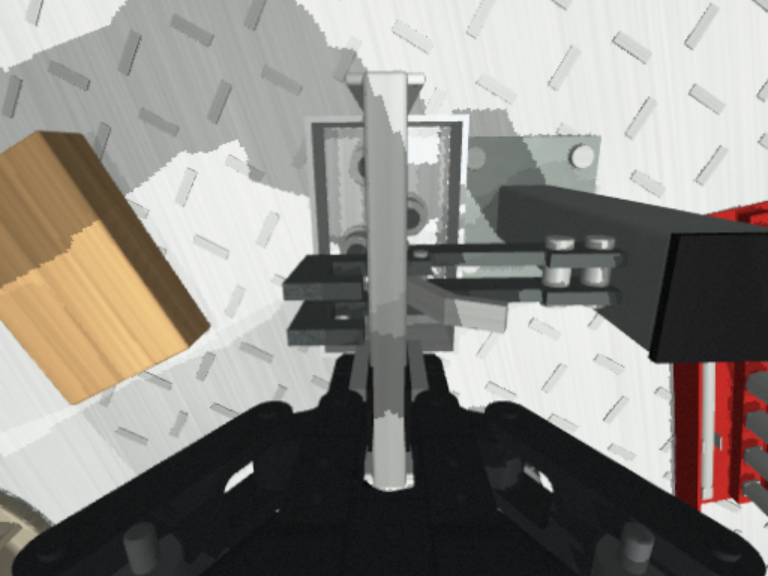

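Call:
send_rows --deltas '[[[0.06,-0.02,0,0,0,0],[0.06,-0.02,0,0,0,0],[0.06,-0.02,0.15,0,0,0],[0.06,-0.02,0.3,0,0,0],[0.06,-0.02,0.45,0,0,0],[0.06,-0.02,0.45,0,0,0]]]'

```text
clock: 9.2
tcp_pos: [0.5393, 0.2037, 0.1913]
orientation: [-0.002, 0.801, 0.599, -0.003]
wrist_force: [-6.9, 2.4, -3.7]
finger_gap: 0.01
```

```bash
python3 -c "
from chk import *
chk('j')"
```

```text
9.2 [0.53933128 0.20365531 0.19134291] [-6.87  2.44 -3.65] [0.271 1.427 0.19 ] 0.009960638826026763
toolx yaw 73.58445613578596 z [-6.50412516e-03 -1.30575587e-04 -9.99978839e-01]
tcp in hook 0.011483226034015357 -0.03184807216771156 F hook x,y -7.268330681883989 0.5532924939682689
wrist 3327 left handle x line [0.01663359 0.0116313 ] z med 0.2158363000042484
side 216 left handle x line [0.0227407  0.00828432] z med 0.21347735537346296
```

View pics/wrist_j.png

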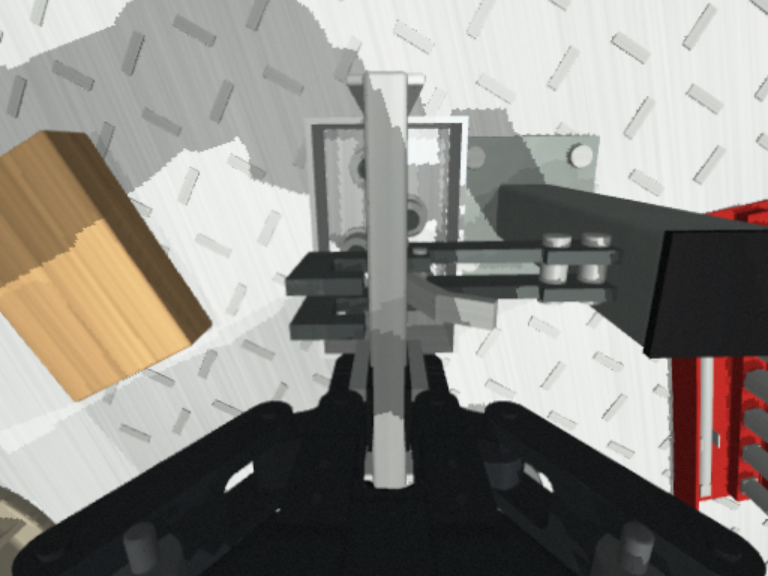

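Call:
send_rows --deltas '[[[0.08,-0.02,0,0,0,0],[0.08,-0.02,0,0,0,0],[0.08,-0.02,0.15,0,0,0],[0.08,-0.02,0.3,0,0,0],[0.08,-0.02,0.3,0,0,0]]]'

```text
clock: 9.85
tcp_pos: [0.5405, 0.2034, 0.1944]
orientation: [-0.002, 0.801, 0.599, -0.002]
wrist_force: [-6.9, 1.1, -3.0]
finger_gap: 0.0099
```

```bash
python3 -c "
from chk import *
chk('k')"
```

```text
9.85 [0.54051565 0.20335155 0.19444324] [-6.88  1.15 -3.04] [0.181 1.269 0.195] 0.009894549957586875
toolx yaw 73.57017648196704 z [-5.78253553e-03 -2.92311669e-04 -9.99983238e-01]
tcp in hook 0.012705802788773202 -0.03183067923250221 F hook x,y -6.9399117752511 -0.6968048930094777
wrist 3329 left handle x line [0.01383315 0.01304729] z med 0.21890933857377862
side 224 left handle x line [0.0201345  0.00955253] z med 0.2162391519789738
```

Call:
send_rows --deltas '[[[0,0,0.4,0,0,0],[0,0,0.8,0,0,0],[0,0,1.2,0,0,0],[0,0,1.6,0,0,0],[0,0,2.0,0,0,0],[0,0,2.4,0,0,0],[0,0,2.8,0,0,0],[0,0,2.8,0,0,0],[0,0,2.8,0,0,0]]]'

```text
clock: 10.9
tcp_pos: [0.5438, 0.2031, 0.2243]
orientation: [0.001, 0.801, 0.598, 0.001]
wrist_force: [-0.5, -0.1, -2.9]
finger_gap: 0.0104
```

```bash
python3 -c "
from chk import *
chk('l')"
```

```text
10.9 [0.54379702 0.20311425 0.22428737] [-0.55 -0.09 -2.86] [-0.067 -0.053 -0.001] 0.010408278270217227
toolx yaw 73.49313056854915 z [ 1.80676657e-03 -5.66964239e-05 -9.99998366e-01]
tcp in hook 0.015934599141696305 -0.031199332680512528 F hook x,y -0.5050482377672256 -0.22801400352127071
wrist 3302 left handle x line [0.0237421  0.01628914] z med 0.24898129575758912
side 233 left handle x line [0.02709874 0.01279996] z med 0.24665095645354182
```

View pics/wrist_l.png

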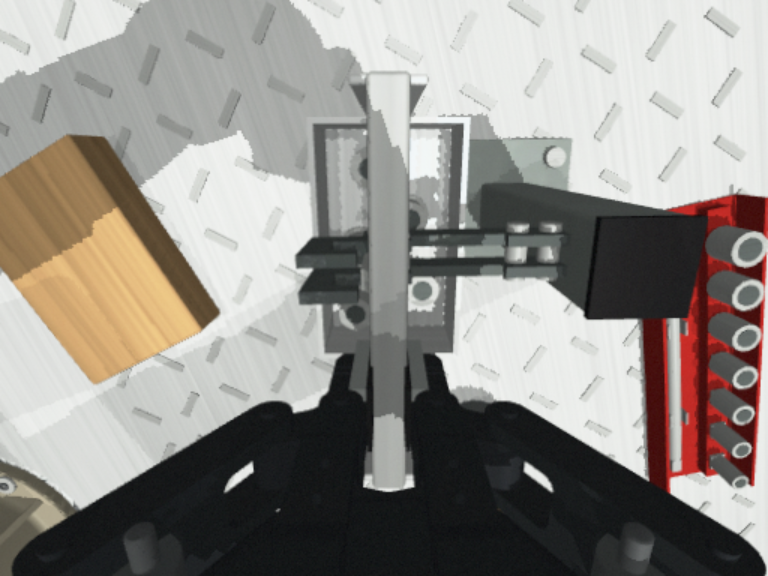

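View pics/side_l.png

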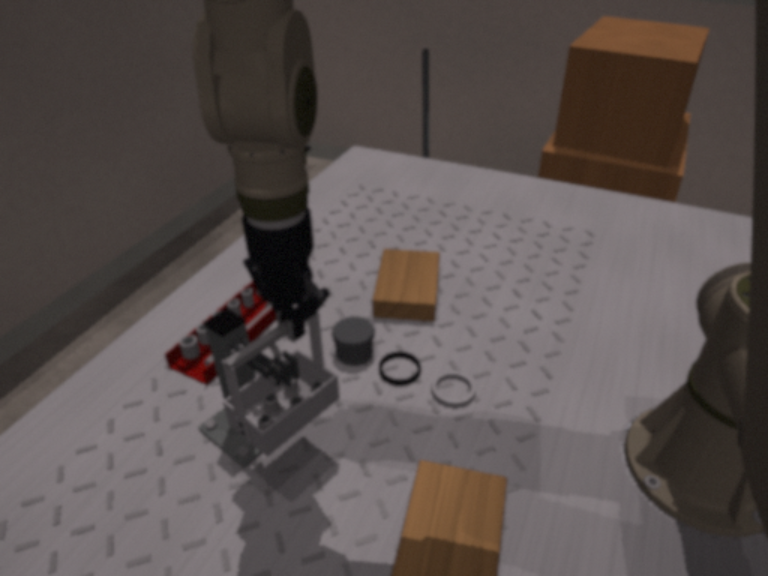

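Call:
send_rows --deltas '[[[-1,0.27,0,0,0,0],[-2.5,0.68,0,0,0,0],[-4,1.1,0,0,0,0],[-5.5,1.5,0,0,0,0],[-7,1.9,0,0,0,0],[-8.5,2.3,0,0,0,0],[-10,2.7,0,0,0,0],[-11.5,3.1,0,0,0,0],[-12,3.2,0,0,0,0],[-12,3.2,0,0,0,0]]]'

```text
clock: 12.05
tcp_pos: [0.4223, 0.2355, 0.2242]
orientation: [0.0, 0.801, 0.599, 0.0]
wrist_force: [-0.1, 0.1, -3.9]
finger_gap: 0.01
```

```bash
python3 -c "
from chk import *
chk('m')"
```

```text
12.05 [0.42226715 0.23551432 0.22415555] [-0.06  0.14 -3.91] [-0.15  -0.067 -0.02 ] 0.010030943662201502
toolx yaw 73.5733929217188 z [ 5.39215142e-04  1.22203887e-05 -9.99999855e-01]
tcp in hook -0.10983867884706332 -0.03179654871719416 F hook x,y -0.09806986382731497 0.12011607112531444
```

View pics/side_m.png

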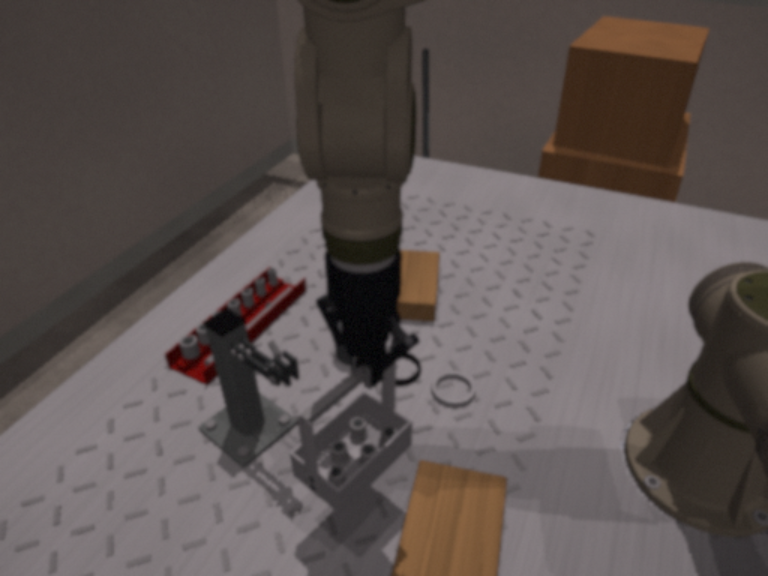

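Call:
send_rows --deltas '[[[0,-1,1,0,0,0],[0,-3,2,0,0,0],[0,-6,3,0,0,0],[0,-9,4,0,0,0],[1,-12,4,0,0,3],[2,-16,4,0,0,7],[3.5,-20,4,0,0,11],[5,-24,4,0,0,15],[6.5,-28,4,0,0,19],[8,-32,4,0,0,23],[10,-36,4,0,0,27],[11.5,-40,4,0,0,31]]]'

```text
clock: 13.4
tcp_pos: [0.5388, -0.1679, 0.2646]
orientation: [0.001, 0.611, 0.791, 0.0]
wrist_force: [0.2, 0.2, -2.8]
finger_gap: 0.0101
```

Call:
send_rows --deltas '[[[1.4,-3.5,0,0,0,2],[2.2,-6,0,0,0,3.1],[2.7,-7.5,-1,0,0,3.1],[2.7,-7.8,-1,0,0,3.1],[2.7,-7.8,-1,0,0,3.1],[2.7,-7.8,-1,0,0,3.1]]]'

```text
clock: 14.0
tcp_pos: [0.5645, -0.2416, 0.2541]
orientation: [-0.0, 0.59, 0.807, 0.0]
wrist_force: [-0.5, -0.2, -3.3]
finger_gap: 0.0101
```

```bash
python3 -c "
from chk import *
chk('n')
for n in ['wrist','side','top']:
    p,st=pickle.load(open(n+'_n.pkl','rb'));W=world(p,st);P=W.reshape(-1,3);P=P[np.isfinite(P[:,0])]
    c=np.array([.555,-.2145]);y=np.radians(17.7);ux=np.array([np.cos(y),np.sin(y)]);uy=np.array([-ux[1],ux[0]])
    L=P.copy();L[:,:2]=np.stack([(P[:,:2]-c)@ux,(P[:,:2]-c)@uy],1)
    B=L[(abs(L[:,0])<.11)&(abs(L[:,1])<.14)]
    for lo,hi in ((.035,.055),(.145,.2),(.255,.285)):
        b=B[(B[:,2]>lo)&(B[:,2]<hi)]
        if len(b)>5: print(n,lo,len(b),np.round(np.percentile(b,[1,50,99],axis=0),4).tolist(),cv2.minAreaRect((b[:,:2]*1000).astype(np.float32)))
"
```

```text
14.0 [ 0.5645374  -0.24157538  0.25413345] [-0.5  -0.23 -3.33] [-0.053 -0.046  0.072] 0.010076015377137856
toolx yaw 107.65582113005972 z [-3.43350713e-04  6.82230008e-04 -9.99999708e-01]
tcp in hook 0.15254221658483252 -0.454894258303612 F hook x,y -0.4269622753254908 -0.3522942434268738
wrist 0.035 716 [[-0.0584, 0.0776, 0.0438], [0.0189, 0.0832, 0.0461], [0.0592, 0.0891, 0.0479]] ((-0.10281753540039062, 83.3492202758789), (11.528268814086914, 119.9468765258789), 89.98057556152344)
wrist 0.145 6449 [[-0.0395, -0.0619, 0.1453], [-0.013, -0.0062, 0.1659], [0.0401, 0.0651, 0.1841]] ((0.23968505859375, 0.8927536010742188), (129.76107788085938, 80.58697509765625), 89.8907699584961)
wrist 0.255 8743 [[-0.0161, -0.0651, 0.2617], [0.0004, 0.0082, 0.2788], [0.0171, 0.068, 0.2837]] ((-1.5352783203125, 0.6459579467773438), (37.26091384887695, 136.9473876953125), 5.177083492279053)
side 0.035 1415 [[-0.0579, -0.0747, 0.0366], [-0.0005, 0.021, 0.0423], [0.0598, 0.0934, 0.0454]] ((1.4070053100585938, 5.030265808105469), (182.18736267089844, 120.40859985351562), 89.86937713623047)
side 0.145 807 
[... 279 characters left out ...]
]] ((-1.370265007019043, 4.359306335449219), (37.772705078125, 139.49874877929688), 5.343434810638428)
top 0.035 1371 [[-0.0593, -0.0862, 0.0392], [-0.005, 0.0531, 0.0445], [0.0594, 0.0883, 0.0483]] ((0.07693099975585938, -1.5668792724609375), (119.89604187011719, 180.5928192138672), 0.023688839748501778)
top 0.145 941 [[-0.0388, -0.064, 0.1453], [-0.0083, -0.0056, 0.1648], [0.0405, 0.0674, 0.1924]] ((0.8854103088378906, 1.1856689453125), (79.94624328613281, 134.33914184570312), 0.15179477632045746)
top 0.255 443 [[-0.0155, -0.037, 0.2576], [0.0009, 0.0126, 0.2776], [0.0176, 0.0676, 0.2817]] ((-2.383932113647461, 14.960002899169922), (36.69898986816406, 105.6843490600586), 5.025632381439209)
```

View pics/wrist_n.png

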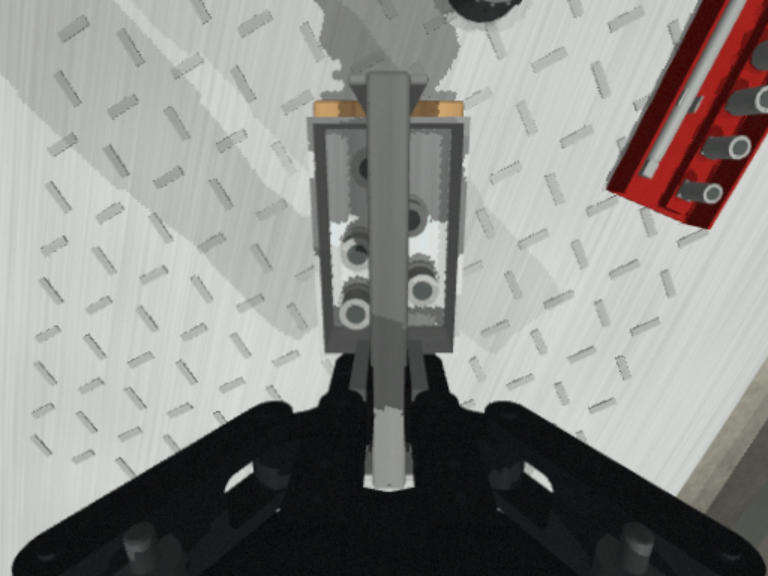

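View pics/side_n.png

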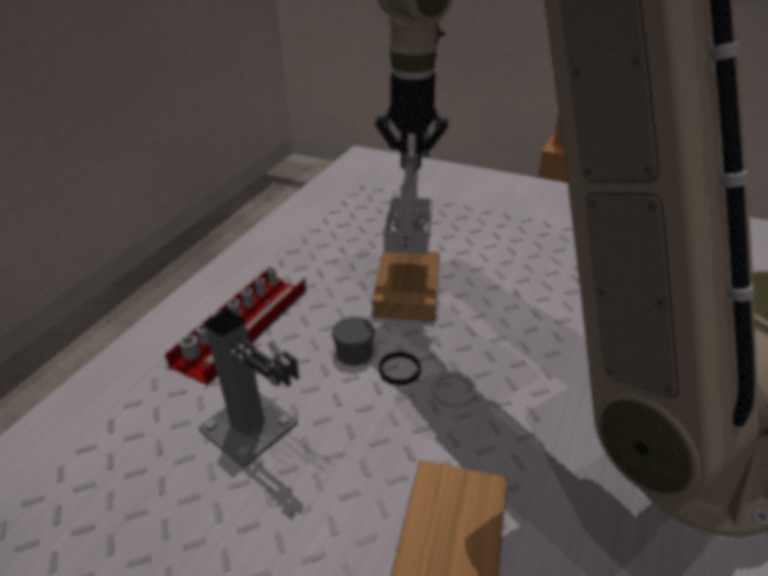

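View pics/top_n.png

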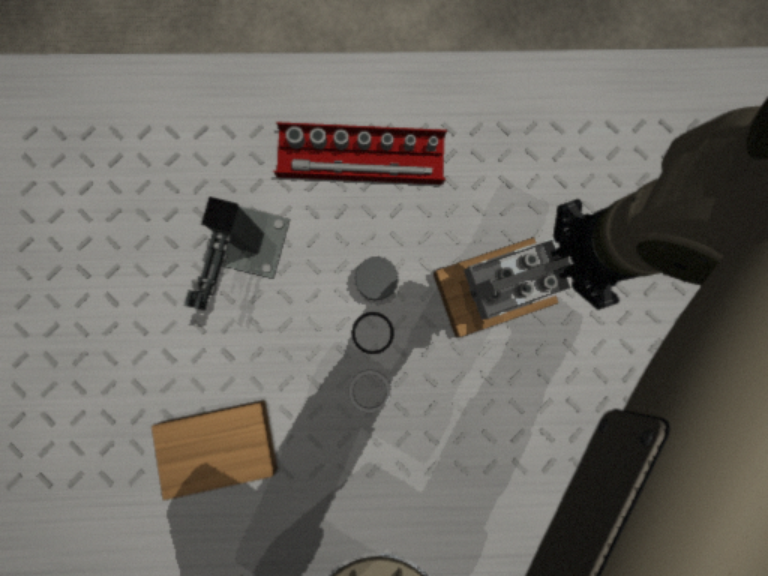

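Call:
send_rows --deltas '[[[0,0,-1.5,0,0,0],[0,0,-3,0,0,0],[0,0,-4.5,0,0,0],[0,0,-6,0,0,0],[0,0,-7.2,0,0,0],[0,0,-8,0,0,0],[0,0,-8.4,0,0,0],[0,0,-8.6,0,0,0],[0,0,-8.6,0,0,0]]]'

```text
clock: 15.05
tcp_pos: [0.5652, -0.2428, 0.1681]
orientation: [0.0, 0.59, 0.807, 0.0]
wrist_force: [0.0, -0.4, -3.5]
finger_gap: 0.0099
```

Call:
send_rows --deltas '[[[0,0,-0.1,0,0,0],[0,0,-0.2,0,0,0],[0,0,-0.3,0,0,0],[0,0,-0.4,0,0,0],[0,0,-0.5,0,0,0],[0,0,-0.5,0,0,0]]]'

```text
clock: 15.65
tcp_pos: [0.5649, -0.2427, 0.1627]
orientation: [-0.0, 0.59, 0.807, 0.0]
wrist_force: [-0.8, -0.1, -3.1]
finger_gap: 0.0102
```

Call:
send_rows --deltas '[[[0,0,-0.05,0,0,0],[0,0,-0.1,0,0,0],[0,0,-0.1,0,0,0]]]'

```text
clock: 15.95
tcp_pos: [0.5652, -0.243, 0.1622]
orientation: [0.0, 0.591, 0.807, -0.0]
wrist_force: [0.6, -1.0, -0.6]
finger_gap: 0.0101
```

```bash
python3 -c "
from chk import *
chk('o')"
```

```text
15.95 [ 0.56516272 -0.24304007  0.16224811] [ 0.63 -1.   -0.64] [-0.216  0.023  0.003] 0.010122437952702328
toolx yaw 107.61101314014326 z [ 5.83436104e-04 -6.18470840e-04 -9.99999639e-01]
tcp in hook 0.15352968721189628 -0.4561437566063901 F hook x,y 0.8653812421549434 -0.7992783755455676
```

View pics/side_o.png

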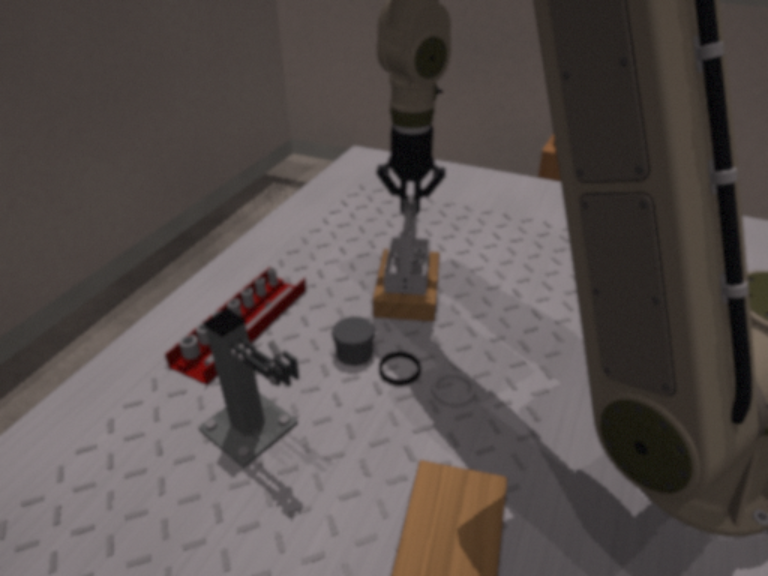

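Call:
send_rows --deltas '[[[0,0,-0.05,0,0,0],[0,0,-0.1,0,0,0],[0,0,-0.1,0,0,0],[0,0,-0.1,0,0,0]]]'

```text
clock: 16.5
tcp_pos: [0.5652, -0.2431, 0.1622]
orientation: [0.001, 0.591, 0.807, -0.0]
wrist_force: [-2.4, -1.0, 5.2]
finger_gap: 0.01
```

Seated with about 8 N, so I open the gripper gently.

Call:
send_rows --deltas '[[[0,0,0,0,0,0],[0,0,0,0,0,0],[0,0,0,0,0,0],[0,0,0,0,0,0],[0,0,0,0,0,0],[0,0,0,0,0,0],[0,0,0,0,0,0],[0,0,0,0,0,0]]]' --jaw 0.5 --force 20

```text
clock: 17.3
tcp_pos: [0.565, -0.2428, 0.1609]
orientation: [0.0, 0.591, 0.807, 0.0]
wrist_force: [0.4, 0.4, 0.9]
finger_gap: 0.064
```

```bash
python3 -c "
from chk import *
chk('p')"
```

```text
17.3 [ 0.56501776 -0.24276093  0.16087885] [0.38 0.4  0.85] [-0.036  0.002  0.019] 0.0639591677580629
toolx yaw 107.61449278187534 z [ 9.70834193e-05  6.31328875e-05 -9.99999993e-01]
tcp in hook 0.15331660729226637 -0.45591238759936664 F hook x,y 0.26234483312249707 0.48159914926692676
```

View pics/wrist_p.png

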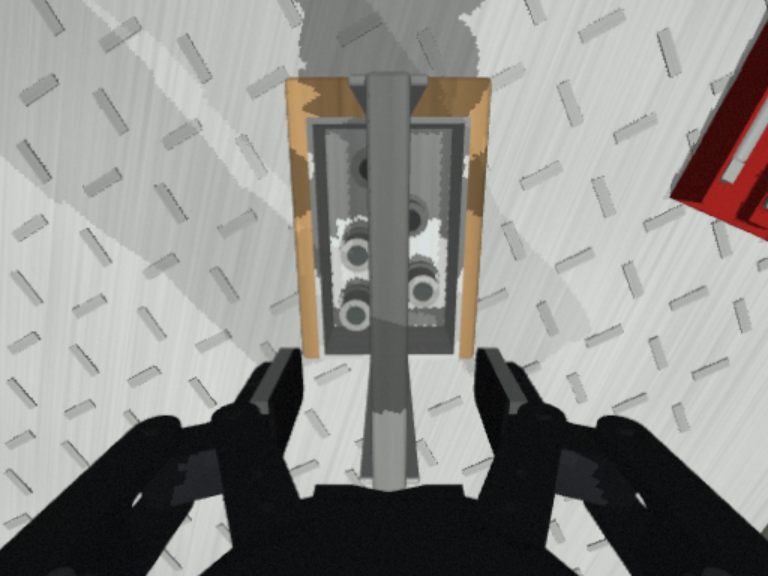

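Released and clear on both sides; I raise straight up, then back off.

Call:
send_rows --deltas '[[[0,0,1,0,0,0],[0,0,3,0,0,0],[0,0,6,0,0,0],[0,0,10,0,0,0],[0,0,14,0,0,0],[-1,-2,18,0,0,0],[-3,-5,20,0,0,0],[-6,-8,20,0,0,0],[-6,-8,20,0,0,0]]]'

```text
clock: 18.35
tcp_pos: [0.5026, -0.3262, 0.3629]
orientation: [0.001, 0.593, 0.806, -0.001]
wrist_force: [0.2, 0.5, -0.1]
finger_gap: 0.0642
```

```bash
python3 -c "
from chk import *
chk('q')
def mr(b): return [np.round(v,1).tolist() if not np.isscalar(v) else round(v,1) for v in cv2.minAreaRect((b*1000).astype(np.float32))]
p0,_=pickle.load(open('top0.pkl','rb'));s0,_=pickle.load(open('side0.pkl','rb'))
for n in ['wrist','side','top']:
    p,st=pickle.load(open(n+'_q.pkl','rb'));W=world(p,st);P=W.reshape(-1,3);P=P[np.isfinite(P[:,0])]
    c=np.array([.555,-.2145]);y=np.radians(17.7);ux=np.array([np.cos(y),np.sin(y)]);uy=np.array([-ux[1],ux[0]])
    L=P.copy();L[:,:2]=np.stack([(P[:,:2]-c)@ux,(P[:,:2]-c)@uy],1)
    B=L[(abs(L[:,0])<.1)&(abs(L[:,1])<.12)]
    for nm,lo,hi in (('block',.038,.05),('rim',.082,.096),('handle',.178,.192)):
        b=B[(B[:,2]>lo)&(B[:,2]<hi)]
        if len(b)>5: print(n,nm,len(b),np.round(np.median(b[:,2]),4),mr(b[:,:2]))
    O=np.array([.5366,.2374]);yy=np.radians(-15.2);vx=np.array([np.cos(yy),np.sin(yy)]);vy=np.array([-vx[1],vx[0]])
    L[:,:2]=np.stack([(P[:,:2]-O)@vx,(P[:,:2]-O)@vy],1)
    k=L[(L[:,2]>.227)&(L[:,2]<.24)&(abs(L[:,0])<.06)&(abs(L[:,1])<.03)]
    if len(k): print(n,'keeper tip',len(k),k.min(0),k.max(0))
"
```

```text
18.35 [ 0.50264089 -0.32622078  0.3628914 ] [ 0.24  0.5  -0.06] [0.011 0.006 0.013] 0.0641982885864534
toolx yaw 107.32560646412244 z [ 0.00133481 -0.00309468 -0.99999432]
tcp in hook 0.1150041665640826 -0.552807064239948 F hook x,y 0.0994788531237841 0.549708222714398
wrist block 4368 0.0469 [[0.5, -0.3], [178.6, 121.1], 89.8]
wrist rim 869 0.0908 [[0.8, -1.7], [133.0, 80.9], 90.0]
wrist handle 1679 0.1869 [[0.2, -1.2], [21.6, 135.8], 0.3]
side block 754 0.0426 [[1.2, 4.6], [182.2, 120.4], 89.8]
side rim 181 0.087 [[1.5, 2.7], [79.9, 137.8], 0.1]
side handle 121 0.1834 [[1.1, 2.7], [17.6, 138.8], 1.5]
side keeper tip 32 [ 0.0095361  -0.00203843  0.22711619] [0.01963044 0.00567468 0.23631223]
top block 2034 0.0454 [[0.2, -1.3], [179.6, 119.9], 90.0]
top rim 258 0.0889 [[0.5, -1.0], [79.8, 133.9], 0.2]
top handle 367 0.1856 [[1.1, -1.8], [21.1, 136.0], 0.1]
top keeper tip 22 [ 0.0110029  -0.0054773   0.22727758] [0.02002897 0.00352645 0.23598092]
```

View pics/top_q.png

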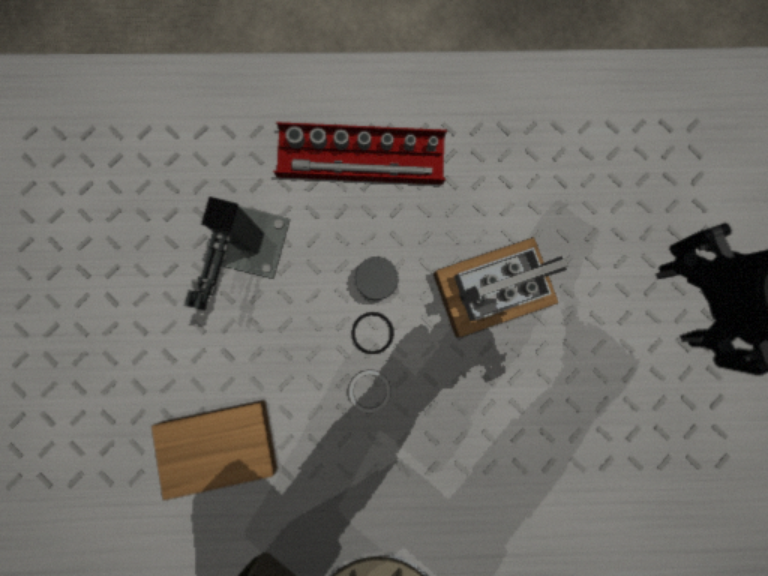

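View pics/side_q.png

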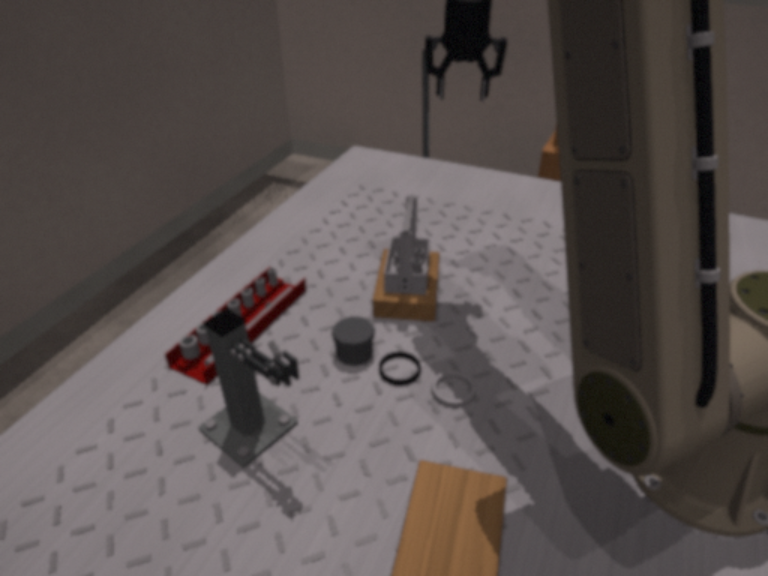

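The top picture (around column 500, row 285) and the side picture both show the caddy standing centred on the right-hand block. The keeper is back where it started and the bystanders have not moved.

```bash
python3 -c "
from workcell import hand_in
print(hand_in())"
```

```text
the job is handed in; nothing more can be done
None
```

The caddy is standing on the wooden block farthest to the robot's right, released, and the job is handed in at about 18.5 s of the 66 s allowed. No verdict came back.

**What I did:** I gripped the handle on the hook's right-hand side and lifted it about 1 mm. I then pushed it back about 12.7 mm against the keeper, with a push of about 7.7 N at most. From there I lifted it out to about z 241 mm and drew it off 12 cm on the beak's side. I set it down with about 5 N upward on the wrist at the end, roughly 8 N on the block.

**Last checks:**
- **Position:** the caddy is within about 2 mm of the block's middle in every camera.
- **Alignment:** the long sides are parallel to within about 0.5°. The side camera's handle outline read 1.5°, but it had few points.
- **Height:** the tray rim is at 87–91 mm and the block top at 43–47 mm, so the caddy is sitting flat on the block.
- **Keeper:** its tip is back at its starting position.
- **Bystanders:** by eye they are where they were in the first pictures; I did not measure them.
- **Gripper:** it is well clear, at z 0.36 m.

**Disagreement:** the side camera places both the block and the caddy 3–5 mm farther along the block's long side than the other cameras. Both shift together, so their relative position still agrees to about 2 mm.

**Not measured:** I never measured the keeper's angle. I judged it open from how far the handle had moved and the force on it. During the push the vertical wrist force read about +2 N where I expected the caddy's weight, which I put down to the keeper's push and friction. It turned to about −3 N, the caddy's weight, once I lifted.

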